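# Check a carved seal under the sprung loupe

### The arm

A 7-joint arm with a two-finger parallel gripper is mounted at the origin on the work surface. World frame = base frame: x ahead of the robot, y to its left, z up, the work surface at z = 0. Lengths are in m, angles in rad, forces in N, time in s.
With the tool pointing down it reaches from about 0.425 to 0.875 m from the base axis. Payload 4.7 kg.
Tool frame: the origin (TCP) lies at the centre of the arm's flange, where the gripper is bolted on; the fingertips stand ctrl.tip_extent ahead of it and the grasp point (between the pads) lies 164 mm ahead of it (ctrl.tip_extent is the distance from the TCP to the fingertips, in m); z points along the fingers, y is the line along which they close (so a half turn about z gives the same grasp; the last joint's range is limited). The gripper opens to 87 mm and grips with 3 to 60 N. Pads are 19 mm wide; open, the fingers measure 117 mm over their backs; the gripper's body (75 mm by 190 mm) begins 51 mm behind the grasp point.
Start: joints at [-1.318, 0.321, -0.07, 1.45, 0.023, 1.371, -0.057], TCP at [0.154, 0.632, 0.405] pointing down, gripper open.
Joint ranges: [-2.86, 2.86], [-0.3, 2.09], [-1.38, 1.24], [0.06, 2.45], [-1.56, 4.7], [0.09, 2.05], [-2.69, 2.69]. Speed limits (rad/s): [2.57, 2.57, 3.14, 3.14, 3.14, 3.14, 3.14].

### API

Orientations are given as [roll, pitch, yaw] about the fixed x, y, z axes, in that order (R = Rz(yaw) Ry(pitch) Rx(roll)).
In Python, from bench import monitor, viewer, workorder, ctrl gives the robot as it stands.
- The arm moves only by the tool arm_command, never from a script. Its argument "rows" is a list of rows, each a list of 7 numbers: the shift along the tool's x, y, z in m, then the turn, a rotation vector about the tool's x, y, z in degrees, then the closure, from 0 (fully open) to 1 (shut). A call has 1 to 8 rows; each row shifts and turns the commanded pose from where the row before left it, along the tool's axes as they then stand; what a row does not reach is not made up. A row lasts 1/8 s, in which the tool goes at most 62.5 mm and 10.7 degrees, less where a joint would pass 70% of its speed; a pose out of reach is approached as far as the arm can. A call is refused whole if a number of a shift passes 0.0625 or a number of a turn 10.7, either way. A call with a gripper value outside its range is refused whole. The fingers move at their own pace and stop on an object; "newtons" is the grip in N (left out, the last holds). Time passes only in rows, so rows that do not move let the fingers close. It gives the time, the measured TCP pose, the force, the opening and the grip force at its end, in the units of the state.
- monitor.get_obs(): the state, without advancing time (a new reading comes with each control period).
- viewer.read_camera(name): name is "scene" or "side" or "wrist"; returns the picture (420x560x3 uint8, red, green, blue); there is no depth.
- viewer.camera_info(name): a dict with "fx", "fy", "cx", "cy" (pixels), "view" (4x4, takes a point from world to camera coordinates). Camera axes: x right, y down, z forward; pixel columns grow to the right and rows downward; lengths in m; the calibration is good to about 2 mm. A picture is of the moment at which its call begins: read the wrist's pose just before it. camera_info takes no time and is no camera call; for the wrist camera it gives the pose at the moment of the call.
- workorder.finish_job(): hands the job in; it is judged then, once.
The state is a dict: "time": time; "joints": joint angles; "joint_velocities": joint speeds; "joint_torque": joint torques, N m; "tool_pos": TCP position; "tool_rot": TCP orientation; "wrist_force": force on the tool from outside, world axes, zero at the start; "moment": the same for the moment, N m; "gripper_width": finger opening in m; "grip_force": force on a finger pad.
Only numpy, scipy, OpenCV 4.12 (cv2) and the standard library are available. Lean on these libraries where they do the work, as an engineer would, in place of code of your own. Each camera call takes 0.05 s, during which the arm holds its last target. There are 200 camera calls.

### The job

Stand the seal with the red-inked face, red face up, on the stage plate of the inspection stand, centred down flat between the four brass stops, and let go of it. Then swing the sprung loupe arm, the one with the red handle, over the seal until it is hard against its stop, and keep holding it there: the job finishes while you hold the arm, which springs back if let go. Leave the other things on the table where they are.

Things in the scene. Friction and masses are not known exactly. Their poses are not given: they have to be found in the camera images.
- seal: the seal to check: cream-coloured upright stone block, 30 x 30 mm and 50 mm tall, about 0.115 kg, with a red-inked square top face. It stands loose on the table, red face up. Origin: centre of its underside, z up, x and y square to its sides.
- stage (a point): centre of the bright stage square, on the top of the stand's dark steel plate, 10 mm above the table. Axes: the stand's, z up. Four brass stops 22 mm long, 6 mm thick, 8 mm high above the stage, one in the middle of each side (+x, -x, +y, -y), have inner faces 18.5 mm from this point: a seal square to the stand has 3.5 mm play each way and stands flat between them
- pivot (a point): point on the vertical pivot axis of the loupe arm, at the arm's mid-plane: x = 0, y = +110, z = +75 mm in the stage axes, on a steel post 28 mm across; nothing there is higher than 98 mm above the table. Axes: the stand's. The stand is fixed; its plate is 100 mm along x and reaches from 55 mm on the -y side of the stage centre to 145 mm on the +y side
- handle (a point): point on the handle of the sprung loupe arm: a level bar runs from the pivot to a lens ring and, 150 mm from the pivot axis, an upright red handle post 12 mm in diameter. This point: on the axis of the red post, 120 mm above the table (35 mm above the bar's mid-plane). The post stands free from 89 to 135 mm above the table. x points away from the pivot axis, z up
- lens (a point): centre of the lens ring's underside, 79 mm above the table and 110 mm from the pivot axis. The black ring is 58 mm across and 12 mm thick (top 91 mm above the table); a seal on the stage reaches 60 mm, so the lens passes over it
- swing (a joint): loupe arm angle about the vertical pivot, rad. 0: parked, arm on the stand's +x side; grows as the arm swings clockwise seen from above; 1.25: the stop, lens straight above the stage centre, arm along the stand's -y. A spring drives it back to 0: pushed at the handle it takes about 1.3 N to leave 0 and 3.5 N at the stop
- green_seal: plain dark green seal stone, 30 x 30 x 50 mm, standing; no red on its top. Bystander. Origin: centre of underside.
- grey_seal: plain dark grey seal stone, 30 x 30 x 50 mm, standing; no red on its top. Bystander. Origin: centre of underside.
- paperweight: black metal bar with a brass inlay, 30 x 220 mm and 18 mm high, long along its y. Bystander. Origin: centre of underside.
- case: brown seal case, a closed box 100 x 80 x 45 mm high. Bystander. Origin: centre of underside.
- dish: small white colour dish, 90 mm across, 18 mm high. Bystander. Origin: centre of underside.
- squeeze_bottle: cream plastic squeeze bottle, 48 mm across, 130 mm tall. Bystander. Origin: centre of underside.

How it is judged:
By the outcome, as a careful person would: the job done as asked, in the order asked, and still so for the second after the job is handed in, while the arm keeps its last pose, push and grip.
It also fails if it takes over 56 s, if anything falls off the work surface, if the arm or the gripper's body presses on something with over 40 N, if the wrist force passes 120 N, or if a joint passes its speed limit or range.

## Working session

There is one attempt and no reset: what is moved stays moved. The work goes in short steps, Python scripts to look and compute and a tool call to move; the robot and the scene stay as the last step left them, time stands still between calls to the robot, and variables do not carry over. Pictures are saved under pics/ and viewed, at most 10 in all, crops included, and the job is handed in when it is done.

Besides the shell and the picture viewer there is one more tool, called after "Call:" as name(argument=value, ...), one argument or row to a line, values as JSON. arm_command: Moves the arm, as the interface text tells. Its arguments: {"type":"object","properties":{"rows":{"type":"array","items":{"type":"array","items":{"type":"number"}}},"newtons":{"type":"number"}},"required":["rows"]}

```bash
mkdir -p pics; ls; python3 - <<'E'
from bench import monitor, viewer, workorder, ctrl
import cv2, numpy as np
o=monitor.get_obs(); print(o, ctrl.tip_extent)
ims=[viewer.read_camera(n) for n in("scene","side","wrist")]
for n,i in zip(("scene","side","wrist"),ims):
    cv2.imwrite(f"pics/{n}0.png",i[:,:,::-1]); c=viewer.camera_info(n); print(n,c['fx'],c['fy'],c['cx'],c['cy']); print(np.round(np.array(c['view']),3))
E
```

```text
pics
{'time': 0.0, 'joints': array([-1.31791611,  0.32183972, -0.07009496,  1.45167508,  0.02258366,
        1.37082259, -0.05687186]), 'joint_velocities': array([-0.0007158 , -0.00044087, -0.00223996,  0.00050098, -0.00103167,
        0.00216048,  0.0008803 ]), 'joint_torque': array([ 2.31127542e-04, -4.91293716e+01, -4.03679274e-01, -3.12529492e+01,
       -6.37595449e-02,  4.39919543e-02,  1.93324217e-04]), 'tool_pos': array([0.15371009, 0.63134911, 0.40365036]), 'tool_rot': array([-3.13963663e+00,  8.04619839e-05,  2.90287767e+00]), 'wrist_force': array([ 0.77269301,  0.28995791, -0.75658464]), 'moment': array([0.01898819, 0.05604903, 0.01364146]), 'grip_force': 0.0, 'gripper_width': 0.0871565814853175} 0.1822
scene 399.60362652979876 399.60362652979876 279.6985412863082 206.5618322507634
[[ 0.601  0.799 -0.008 -0.318]
 [ 0.409 -0.316 -0.856 -0.099]
 [-0.686  0.511 -0.517  1.456]
 [ 0.     0.     0.     1.   ]]
side 430.0759802132017 430.0759802132017 278.7727320741797 213.03099088297176
[[ 0.842 -0.539  0.016 -0.411]
 [-0.407 -0.655 -0.637  0.277]
 [ 0.353  0.53  -0.771  1.152]
 [ 0.     0.     0.     1.   ]]
wrist 319.97135535008914 319.97135535008914 279.5888408464413 211.5206877882756
[[ 0.236  0.972 -0.001 -0.65 ]
 [ 0.927 -0.225  0.301 -0.038]
 [ 0.292 -0.072 -0.954  0.391]
 [ 0.     0.     0.     1.   ]]
```

View pics/scene0.png

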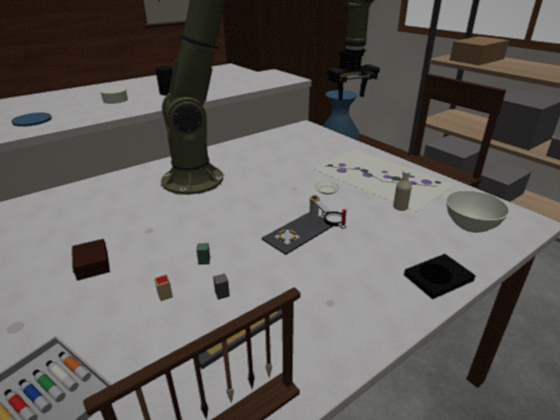

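View pics/side0.png

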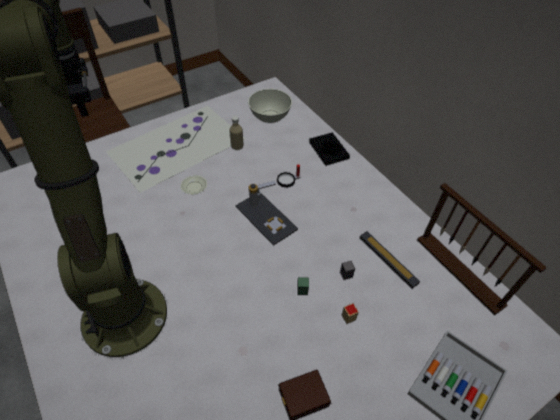

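The scene view shows the red-topped seal at (163,281), the stage at (288,236) and the red handle at (344,216). The side view has them at (350,309), (274,226) and (298,171). Next I'll measure them.

```bash
cat > h.py <<'E'
from bench import monitor, viewer, workorder, ctrl
import cv2, numpy as np
def ray(c,u,v):
    V=np.array(c['view']); d=V[:3,:3].T@np.array([(u-c['cx'])/c['fx'],(v-c['cy'])/c['fy'],1]); return -V[:3,:3].T@V[:3,3], d
def onz(c,u,v,z):
    o,d=ray(c,u,v); return o+d*(z-o[2])/d[2]
def tri(*crs):
    A=0;b=0
    for c,u,v in crs:
        o,d=ray(c,u,v); d=d/np.linalg.norm(d); P=np.eye(3)-np.outer(d,d); A=A+P; b=b+P@o
    return np.linalg.solve(A,b)
def proj(c,p):
    q=np.array(c['view'])@np.r_[p,1]; return c['fx']*q[0]/q[2]+c['cx'], c['fy']*q[1]/q[2]+c['cy']
def blobs(mask,amin=8):
    n,l,s,ce=cv2.connectedComponentsWithStats(mask.astype(np.uint8)); return [(tuple(np.round(ce[i],1)),tuple(s[i])) for i in range(1,n) if s[i,4]>=amin]
def red(im):
    h=cv2.cvtColor(im,cv2.COLOR_RGB2HSV); return ((h[...,0]<6)|(h[...,0]>174))&(h[...,1]>170)&(h[...,2]>90)
def rpy(r):
    from scipy.spatial.transform import Rotation as R
    return R.from_euler('xyz',r).as_matrix()
E
python3 - <<'E'
from h import *
for n in("scene","side"):
    im=cv2.imread(f"pics/{n}0.png")[:,:,::-1].copy(); print(n,blobs(red(im)))
S=viewer.camera_info("scene");D=viewer.camera_info("side")
print("seal",onz(S,163,279,.05),onz(D,350,310,.05)); print("stage",onz(S,288,236.5,.01),onz(D,274.5,226,.01))
print("handle",tri((S,344,216),(D,298,171)))
for n,c,cx in(("scene",S,(.0,)),("side",D,(0,))): pass
a=cv2.imread("pics/scene0.png");b=cv2.imread("pics/side0.png")
A=cv2.resize(a[180:260,250:360],(770,560)[:2] and (550,400),interpolation=2)
B=cv2.resize(b[150:250,230:310],(320,400),interpolation=2)
cv2.imwrite("pics/crop1.png",cv2.hconcat([A[:, :470],B]))
E
```

```text
scene [((np.float64(161.5), np.float64(279.4)), (np.int32(156), np.int32(276), np.int32(12), np.int32(8), np.int32(57))), ((np.float64(16.9), np.float64(402.6)), (np.int32(9), np.int32(395), np.int32(18), np.int32(18), np.int32(165)))]
side [((np.float64(350.9), np.float64(309.0)), (np.int32(346), np.int32(305), np.int32(11), np.int32(9), np.int32(66))), ((np.float64(471.3), np.float64(393.9)), (np.int32(466), np.int32(387), np.int32(11), np.int32(15), np.int32(87)))]
seal [ 0.50613053 -0.3187219   0.05      ] [ 0.50072474 -0.32226016  0.05      ]
stage [0.50477842 0.04738979 0.01      ] [0.49832036 0.04175975 0.01      ]
handle [0.63617865 0.12425425 0.11270463]
```

View pics/crop1.png

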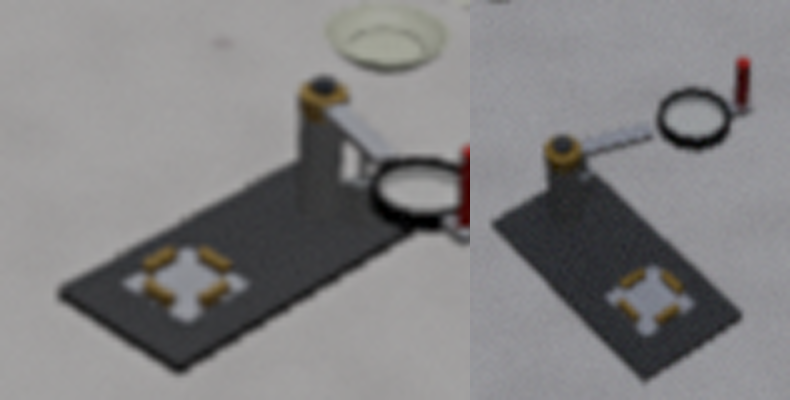

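The left crop shows the stand with the arm parked on its +x side, the stage at scene px (287,237) and the post top at (314,198). The right crop has the stage at side px (275,225). I'll go over the stand for a wrist look.

Call:
arm_command(
  rows=[
    [-0.041,-0.0415,0,0,0,0,0],
    [-0.041,-0.0415,0,0,0,0,0],
    [-0.041,-0.0415,0,0,0,0,0],
    [-0.041,-0.0415,0,0,0,0,0],
    [-0.041,-0.0415,0,0,0,0,0],
    [-0.041,-0.0415,0,0,0,0,0],
    [-0.041,-0.0415,0,0,0,0,0],
    [-0.041,-0.0415,0,0,0,0,0],
  ],
)

```text
time: 1.15
tool_pos: [0.3945, 0.2295, 0.4048]
tool_rot: [3.141, 0.0, 2.903]
wrist_force: [1.0, -0.5, -0.1]
gripper_width: 0.0872
grip_force: 0.0
```

Call:
arm_command(
  rows=[
    [-0.041,-0.0415,0,0,0,0,0],
    [-0.041,-0.0415,0,0,0,0,0],
    [-0.041,-0.0415,0,0,0,0,0],
    [0,0,0,0,0,0,0],
    [0,0,0,0,0,0,0],
  ],
)

```text
time: 1.78
tool_pos: [0.4837, 0.0817, 0.4045]
tool_rot: [3.141, -0.001, 2.903]
wrist_force: [-1.0, -0.1, -0.5]
gripper_width: 0.0871
grip_force: 0.0
```

```bash
python3 - <<'E'
from h import *
c=viewer.camera_info("wrist"); im=viewer.read_camera("wrist"); cv2.imwrite("pics/w1.png",im[:,:,::-1]); np.save("w1.npy",c,allow_pickle=True)
o=monitor.get_obs(); print(o['tool_pos'],o['tool_rot'],o['time'])
E
```

```text
[0.48353655 0.08249506 0.40447396] [ 3.14134141e+00 -8.18807433e-04  2.90445811e+00] 1.825
```

View pics/w1.png

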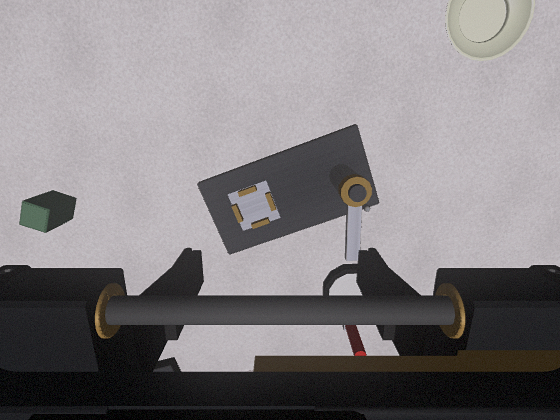

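The wrist view shows the stand: plate corners (198,183), (357,125), (379,203) and (229,253), brass stops around (254,206), the post top at (356,192) and the red handle near (357,340). I'll measure the stage centre and axes.

```bash
python3 - <<'E'
from h import *
c=np.load("w1.npy",allow_pickle=True).item(); im=cv2.imread("pics/w1.png")[:,:,::-1].copy()
h=cv2.cvtColor(im,cv2.COLOR_RGB2HSV)
m=(h[...,0]>10)&(h[...,0]<28)&(h[...,1]>110)&(h[...,2]>60); m[:,:215]=0;m[:,290:]=0;m[:170]=0;m[240:]=0
b=blobs(m); P=[]
for ce,s in b: p=onz(c,*ce,.016); P.append(p); print(ce,s[4],p)
P=np.array(P); print("stops mean",P.mean(0))
# plate outline
g=(h[...,2]<95); g[:110]=0; g[260:]=0; g[:,:190]=0; g[:,390:]=0
cs,_=cv2.findContours(g.astype(np.uint8),0,2); k=max(cs,key=cv2.contourArea); 
for uv in [(198,183),(357,125),(379,203),(229,253)]:print(onz(c,*uv,.01)[:2])
# white square corners
w=(h[...,2]>150)&(h[...,1]<60); w[:,:225]=0;w[:,285:]=0;w[:175]=0;w[235:]=0
wb=max(blobs(w),key=lambda x:x[1][4]);print(wb, onz(c,*wb[0],.01))
print("post top",onz(c,356,192,.098))
E
```

```text
(np.float64(247.0), np.float64(191.0)) 84 [0.48317855 0.0429365  0.016     ]
(np.float64(270.4), np.float64(201.5)) 86 [0.50224075 0.06668211 0.016     ]
(np.float64(236.6), np.float64(213.1)) 81 [0.50668387 0.02340691 0.016     ]
(np.float64(260.1), np.float64(223.3)) 76 [0.52606416 0.04768709 0.016     ]
stops mean [0.50454183 0.04517815 0.016     ]
[ 0.46115927 -0.01222067]
[0.43993643 0.18327217]
[0.53695789 0.19406105]
[ 0.55760087 -0.0020873 ]
((np.float64(253.8), np.float64(205.4)), (np.int32(228), np.int32(181), np.int32(52), np.int32(49), np.int32(1127))) [0.5038292  0.04523269 0.01      ]
post top [0.49032105 0.15329616 0.098     ]
```

Call:
arm_command(
  rows=[
    [-0.013,-0.054,0,0,0,0,0],
    [-0.013,-0.054,0,0,0,0,0],
    [-0.013,-0.054,0,0,0,0,0],
    [-0.013,-0.054,0,0,0,0,0],
    [-0.013,-0.054,0,0,0,0,0],
    [-0.013,-0.054,0,0,0,0,0],
    [-0.013,-0.054,0,0,0,0,0],
  ],
)

```text
time: 2.7
tool_pos: [0.4839, -0.307, 0.4047]
tool_rot: [3.14, 0.001, 2.907]
wrist_force: [1.2, 0.8, 0.1]
gripper_width: 0.0867
grip_force: 0.0
```

Call:
arm_command(
  rows=[
    [0,0,0,0,0,0,0],
    [0,0,0,0,0,0,0],
  ],
)

```text
time: 2.95
tool_pos: [0.4838, -0.3057, 0.4042]
tool_rot: [3.14, -0.001, 2.905]
wrist_force: [0.6, 0.4, -0.7]
gripper_width: 0.087
grip_force: 0.0
```

```bash
python3 - <<'E'
from h import *
c=viewer.camera_info("wrist"); im=viewer.read_camera("wrist"); cv2.imwrite("pics/w2.png",im[:,:,::-1]); np.save("w2.npy",c,allow_pickle=True)
o=monitor.get_obs(); print(o['tool_pos'],o['tool_rot'],o['time'])
m=red(im).astype(np.uint8); print(blobs(m))
k=max(cv2.findContours(m,0,2)[0],key=cv2.contourArea)
b=cv2.boxPoints(cv2.minAreaRect(k)); P=np.array([onz(c,*p,.05)[:2] for p in b]); print(b,P,P.mean(0)); d=np.diff(P,axis=0);print(np.linalg.norm(d,axis=1),np.degrees(np.arctan2(d[:,1],d[:,0])))
E
```

```text
[ 0.48403595 -0.30513658  0.40430239] [ 3.13986443e+00 -5.73289072e-04  2.90644676e+00] 3.0
[]
[[281. 224.]
 [281. 224.]
 [280. 224.]
 [280. 224.]] [[ 0.52119286 -0.31190538]
 [ 0.52119286 -0.31190538]
 [ 0.52093257 -0.31298302]
 [ 0.52093257 -0.31298302]] [ 0.52106272 -0.3124442 ]
[0.         0.00110863 0.        ] [   0.         -103.57881168    0.        ]
```

View pics/w2.png

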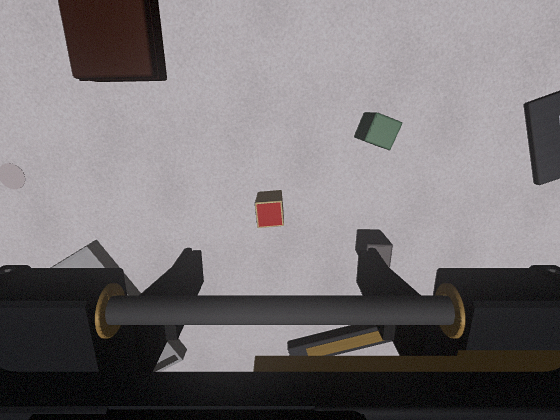

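The wrist view shows the seal's red top at (270,214). The green seal is at (381,131) and the grey one at (374,247), both well clear. My red mask was too strict, so I'll loosen it.

```bash
python3 - <<'E'
from h import *
c=np.load("w2.npy",allow_pickle=True).item(); im=cv2.imread("pics/w2.png")[:,:,::-1].copy()
h=cv2.cvtColor(im,cv2.COLOR_RGB2HSV); m=(((h[...,0]<8)|(h[...,0]>172))&(h[...,1]>130)&(h[...,2]>100)).astype(np.uint8); m[240:]=0;m[:190]=0
k=max(cv2.findContours(m,0,2)[0],key=cv2.contourArea)
b=cv2.boxPoints(cv2.minAreaRect(k)); P=np.array([onz(c,*p,.05)[:2] for p in b]); print(b,P.mean(0)); d=np.diff(P,axis=0);print(np.linalg.norm(d,axis=1),np.degrees(np.arctan2(d[:,1],d[:,0])))
for uv,n in(((382,131),'green'),((378,243),'grey')):print(n,onz(c,*uv,.05))
E
```

```text
[[256.27054 203.97543]
 [279.5328  201.86069]
 [281.56558 224.22134]
 [258.3033  226.33609]] [ 0.50699965 -0.32214566]
[0.02539363 0.02584704 0.02596049] [ 81.82113301  -8.54620104 -98.06557992]
green [ 0.44782079 -0.18889119  0.05      ]
grey [ 0.56911113 -0.21061451  0.05      ]
```

```bash
python3 - <<'E'
from h import *
o=monitor.get_obs(); print(np.round(o['joints'],2),o['time'])
R=rpy(o['tool_rot']); print(R.T@(np.array([.507,-.322,.205])-o['tool_pos']), np.degrees(o['tool_rot']))
E
```

```text
[-0.27  0.21  0.91  1.68 -0.17  1.34  2.  ] 3.0
[-0.02637526 -0.01139346  0.1992679 ] [ 1.79900980e+02 -3.28470443e-02  1.66527133e+02]
```

Call:
arm_command(
  rows=[
    [-0.026,-0.011,0.015,0,0,10.6,0],
    [0,0,0.015,0,0,10.6,0],
    [0,0,0.015,0,0,10.6,0],
    [0,0,0.015,0,0,10.6,0],
    [0,0,0.015,0,0,10.6,0],
    [0,0,0.015,0,0,10.6,0],
    [0,0,0.015,0,0,10.6,0],
    [0,0,0,0,0,10.6,0],
  ],
)

```text
time: 4.0
tool_pos: [0.5066, -0.3211, 0.2981]
tool_rot: [-3.14, -0.003, 1.421]
wrist_force: [-0.5, -0.3, 0.2]
gripper_width: 0.0868
grip_force: 0.0
```

Call:
arm_command(
  rows=[
    [0,0,0,0,0,0,0],
    [0,0,0,0,0,0,0],
  ],
)

```text
time: 4.25
tool_pos: [0.5064, -0.323, 0.2998]
tool_rot: [3.141, -0.001, 1.428]
wrist_force: [-0.0, -0.2, 0.6]
gripper_width: 0.0871
grip_force: 0.0
```

```bash
python3 - <<'E'
from h import *
c=viewer.camera_info("wrist"); im=viewer.read_camera("wrist"); cv2.imwrite("pics/w3.png",im[:,:,::-1])
h=cv2.cvtColor(im,cv2.COLOR_RGB2HSV); m=(((h[...,0]<8)|(h[...,0]>172))&(h[...,1]>130)&(h[...,2]>100)).astype(np.uint8)
k=max(cv2.findContours(m,0,2)[0],key=cv2.contourArea); print(cv2.boundingRect(k))
b=cv2.boxPoints(cv2.minAreaRect(k)); P=np.array([onz(c,*p,.05)[:2] for p in b]); print(P.mean(0)); d=np.diff(P,axis=0);print(np.linalg.norm(d,axis=1),np.degrees(np.arctan2(d[:,1],d[:,0])))
o=monitor.get_obs(); R=rpy(o['tool_rot']); t=np.r_[P.mean(0),.205]; print(R.T@(t-o['tool_pos']),R.T@(np.array([.507,-.322,.205])-o['tool_pos']),np.degrees(o['tool_rot']),o['time'])
E
```

```text
(261, 209, 35, 32)
[ 0.50676039 -0.32228349]
[0.0255391  0.02510948 0.02633754] [ -8.18962304 -97.34749757 171.80458187]
[0.00110962 0.00034469 0.09494089] [0.00142456 0.00054116 0.09494134] [ 1.79959136e+02 -5.76041247e-02  8.17522404e+01] 4.3
```

The second look agrees with the first, so I'll descend and grip.

Call:
arm_command(
  rows=[
    [0.001,0,0.03,0,0,0,0],
    [0,0,0.03,0,0,0,0],
    [0,0,0.025,0,0,0,0],
    [0,0,0.01,0,0,0,0],
    [0,0,0,0,0,0,0],
    [0,0,0,0,0,0,1],
    [0,0,0,0,0,0,1],
    [0,0,0,0,0,0,1],
  ],
  newtons=20,
)

```text
time: 5.3
tool_pos: [0.506, -0.3234, 0.2053]
tool_rot: [3.141, 0.0, 1.423]
wrist_force: [0.5, -0.2, -0.4]
gripper_width: 0.0648
grip_force: 0.0
```

Call:
arm_command(
  rows=[
    [0,0,0,0,0,0,1],
    [0,0,0,0,0,0,1],
    [0,0,0,0,0,0,1],
    [0,0,0,0,0,0,1],
  ],
)

```text
time: 5.8
tool_pos: [0.5058, -0.3233, 0.2047]
tool_rot: [3.142, -0.0, 1.423]
wrist_force: [0.2, 0.5, -0.5]
gripper_width: 0.0301
grip_force: 20.0
```

Call:
arm_command(
  rows=[
    [0,0,-0.015,0,0,0,1],
    [0,0,-0.045,0,0,0,1],
    [0,0,-0.03,0,0,-7.2,1],
    [0,0,0,0,0,-7.2,1],
    [0.04,0.004,0,0,0,0,1],
    [0.05,0.005,0,0,0,0,1],
    [0.05,0.005,0,0,0,0,1],
    [0.05,0.005,0,0,0,0,1],
  ],
)

```text
time: 6.8
tool_pos: [0.5049, -0.1312, 0.2954]
tool_rot: [3.141, -0.0, 1.673]
wrist_force: [0.3, 1.4, -0.6]
gripper_width: 0.0299
grip_force: 20.0
```

Call:
arm_command(
  rows=[
    [0.05,0.005,0,0,0,0,1],
    [0.05,0.005,0,0,0,0,1],
    [0.05,0.005,0,0,0,0,1],
    [0.026,0.002,0,0,0,0,1],
    [0,0,0,0,0,0,1],
    [0,0,0,0,0,0,1],
  ],
)

```text
time: 7.55
tool_pos: [0.504, 0.0431, 0.2952]
tool_rot: [3.141, 0.0, 1.673]
wrist_force: [-0.8, -0.5, -1.6]
gripper_width: 0.0298
grip_force: 20.0
```

```bash
python3 - <<'E'
from h import *
c=viewer.camera_info("wrist"); im=viewer.read_camera("wrist"); cv2.imwrite("pics/w4.png",im[:,:,::-1])
h=cv2.cvtColor(im,cv2.COLOR_RGB2HSV); m=(((h[...,0]<8)|(h[...,0]>172))&(h[...,1]>130)&(h[...,2]>100)).astype(np.uint8)
o=monitor.get_obs(); R=rpy(o['tool_rot']); zt=o['tool_pos'][2]-.205+.05
for k in cv2.findContours(m,0,2)[0]:
    if cv2.contourArea(k)<300: continue
    print(cv2.boundingRect(k)); b=cv2.boxPoints(cv2.minAreaRect(k)); P=np.array([onz(c,*p,zt)[:2] for p in b]); q=P.mean(0); d=np.diff(P,axis=0);print(q,np.linalg.norm(d,axis=1),np.degrees(np.arctan2(d[:,1],d[:,0])))
    print("seal->stage in tool",R.T@(np.array([.504,.0452,0])-np.r_[q,0]))
print("tcp->stage",R.T@(np.array([.504,.0452,.215])-o['tool_pos']),np.degrees(o['tool_rot']),o['time'],o['gripper_width'])
E
```

```text
(252, 267, 56, 29)
[0.50477588 0.04904168] [0.0257435  0.01497963 0.02651735] [   5.81077597  -82.68765527 -174.19479429]
seal->stage in tool [-3.74415100e-03 -1.15837582e-03 -1.13172827e-07]
tcp->stage [0.00250049 0.00024225 0.08010837] [1.79974140e+02 6.26878691e-03 9.57731281e+01] 7.6 0.02956056432606001
```

View pics/w4.png

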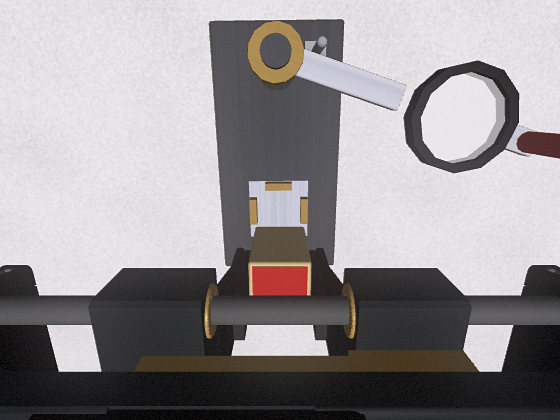

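The wrist view shows the held seal with its red face at (280,281), partly hidden by the gripper, and the stage beyond it with stops at (253,210), (305,210) and (279,186). The arm and lens are clear to the right. I'll refine the stage position from this picture.

```bash
python3 - <<'E'
from h import *
c=viewer.camera_info("wrist"); im=cv2.imread("pics/w4.png")[:,:,::-1].copy()
h=cv2.cvtColor(im,cv2.COLOR_RGB2HSV)
m=(h[...,0]>10)&(h[...,0]<28)&(h[...,1]>110)&(h[...,2]>60); m[:,:240]=0;m[:,320:]=0;m[:175]=0;m[226:]=0
o=monitor.get_obs(); R=rpy(o['tool_rot'])
for ce,s in blobs(m,30): print(ce,s, (R.T@(onz(c,*ce,.018)-o['tool_pos']))[:2])
E
```

```text
(np.float64(278.0), np.float64(186.0)) (np.int32(265), np.int32(183), np.int32(26), np.int32(7), np.int32(174)) [0.02414475 0.00011082]
(np.float64(303.8), np.float64(210.8)) (np.int32(301), np.int32(199), np.int32(7), np.int32(25), np.int32(165)) [0.00279035 0.02180066]
(np.float64(253.0), np.float64(211.5)) (np.int32(250), np.int32(200), np.int32(7), np.int32(24), np.int32(168)) [ 0.00217817 -0.02097644]
```

Call:
arm_command(
  rows=[
    [0.0015,0,0.025,0,0,0,1],
    [0,0,0.025,0,0,0,1],
    [0,0,0.02,0,0,0,1],
    [0,0,0.007,0,0,0,1],
    [0,0,0.002,0,0,0,1],
    [0,0,0,0,0,0,1],
    [0,0,0,0,0,0,1],
  ],
)

```text
time: 8.48
tool_pos: [0.5041, 0.0459, 0.2165]
tool_rot: [3.14, -0.001, 1.674]
wrist_force: [0.1, 0.0, -1.4]
gripper_width: 0.0296
grip_force: 20.0
```

Call:
arm_command(
  rows=[
    [0,0,0.0005,0,0,0,1],
    [0,0,0.0005,0,0,0,1],
    [0,0,0,0,0,0,1],
    [0,0,0,0,0,0,1],
  ],
)

```text
time: 8.98
tool_pos: [0.5037, 0.046, 0.2148]
tool_rot: [3.142, -0.0, 1.674]
wrist_force: [-0.0, -0.0, -0.4]
gripper_width: 0.03
grip_force: 20.0
```

The weight has transferred at the expected height. I'll release slowly and rise.

Call:
arm_command(
  rows=[
    [0,0,0,0,0,0,0.55],
    [0,0,0,0,0,0,0.4],
    [0,0,0,0,0,0,0.3],
    [0,0,0,0,0,0,0.3],
    [0,0,-0.02,0,0,0,0.3],
    [0,0,-0.05,0,0,0,0.3],
    [-0.05,0,-0.04,0,0,0,0.3],
    [-0.03,0,0,0,0,0,0.3],
  ],
)

```text
time: 9.98
tool_pos: [0.5132, -0.0345, 0.3271]
tool_rot: [3.135, -0.002, 1.674]
wrist_force: [-0.6, 0.6, -0.1]
gripper_width: 0.061
grip_force: 0.0
```

Call:
arm_command(
  rows=[
    [0,0,0,0,0,0,0.3],
    [0,0,0,0,0,0,0.3],
  ],
)

```text
time: 10.22
tool_pos: [0.5117, -0.0316, 0.3234]
tool_rot: [-3.141, -0.001, 1.674]
wrist_force: [0.7, 0.2, 0.5]
gripper_width: 0.0609
grip_force: 0.0
```

```bash
python3 - <<'E'
from h import *
c=viewer.camera_info("wrist"); im=viewer.read_camera("wrist"); cv2.imwrite("pics/w5.png",im[:,:,::-1])
h=cv2.cvtColor(im,cv2.COLOR_RGB2HSV); m=(((h[...,0]<8)|(h[...,0]>172))&(h[...,1]>130)&(h[...,2]>100)).astype(np.uint8)
o=monitor.get_obs(); print(o['tool_pos'],np.degrees(o['tool_rot']),o['time'],o['gripper_width'])
for k in cv2.findContours(m,0,2)[0]:
    if cv2.contourArea(k)<150: continue
    print(cv2.boundingRect(k)); b=cv2.boxPoints(cv2.minAreaRect(k)); P=np.array([onz(c,*p,.06)[:2] for p in b]); q=P.mean(0); d=np.diff(P,axis=0);print(q,np.linalg.norm(d,axis=1),np.degrees(np.arctan2(d[:,1],d[:,0])))
a=viewer.read_camera("scene"); b=viewer.read_camera("side")
A=cv2.resize(a[195:260,250:350],(400,260),interpolation=2); B=cv2.resize(b[160:225+20,240:320],(400,425),interpolation=2)[165:425]
W=cv2.resize(im,(480,360))
can=np.zeros((260+360,800,3),np.uint8)[:600]; can[:260,:400]=A;can[:260,400:]=B;can[260:,:480]=W[:340]
cv2.imwrite("pics/comb5.png",can[:,:,::-1])
E
```

```text
[ 0.51167374 -0.03116059  0.32325763] [-1.79940974e+02 -2.33745931e-02  9.60031293e+01] 10.275 0.060768430076790475
(262, 99, 37, 37)
[0.50503692 0.04684571] [0.02585006 0.02520579 0.02670035] [   5.94497607  -83.06583954 -174.05292165]
```

View pics/comb5.png

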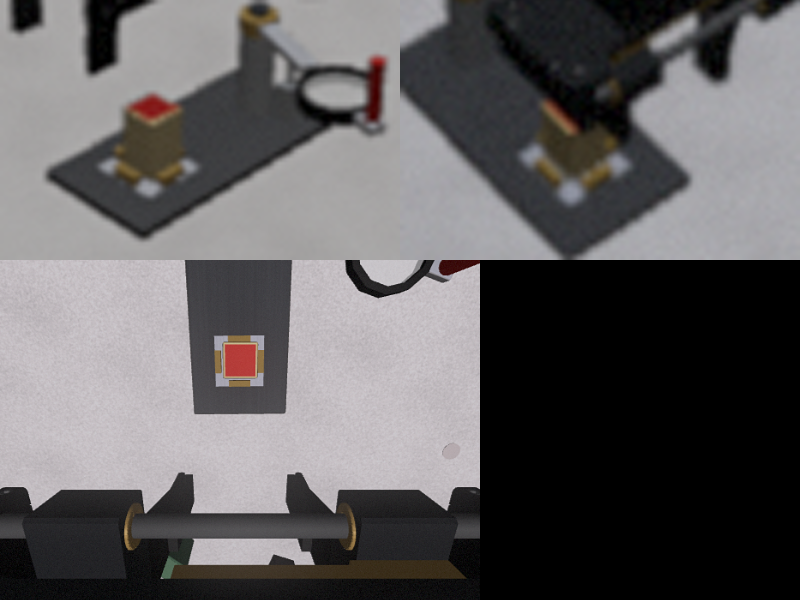

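The seal stands flat and square between the stops, with its red face up at (0.505,0.047), yaw 5.9°. In the views it sits centred in the brass bracket. Now for the handle.

Call:
arm_command(
  rows=[
    [0,0,-0.01,0,0,-10.2,0.3],
    [0,0,-0.01,0,0,-10.2,0.3],
    [0,0,0,0,0,-10.2,0.2],
    [0,0,0,0,0,-10.2,0.1],
    [0,0,0,0,0,-10.2,0.1],
    [0,0,0,0,0,-10.2,0.1],
    [0,0,0,0,0,-10.2,0.1],
    [-0.01,0.045,0,0,0,0,0.1],
  ],
)

```text
time: 11.38
tool_pos: [0.5311, 0.0069, 0.344]
tool_rot: [3.141, -0.0, 2.917]
wrist_force: [1.4, 0.6, 1.3]
gripper_width: 0.0785
grip_force: 0.0
```

Call:
arm_command(
  rows=[
    [-0.01,0.045,0,0,0,0,0.1],
    [0,0.045,0,0,0,0,0.1],
    [0,0.043,0,0,0,0,0.1],
    [0,0,0,0,0,0,0.1],
    [0,0,0,0,0,0,0.1],
  ],
)

```text
time: 12.0
tool_pos: [0.5702, 0.137, 0.3433]
tool_rot: [-3.14, -0.0, 2.921]
wrist_force: [-0.1, -0.9, 0.3]
gripper_width: 0.0782
grip_force: 0.0
```

```bash
python3 - <<'E'
from h import *
c=viewer.camera_info("wrist"); im=viewer.read_camera("wrist"); cv2.imwrite("pics/w6.png",im[:,:,::-1])
o=monitor.get_obs(); R=rpy(o['tool_rot']);print(o['tool_pos'],np.degrees(o['tool_rot']),o['time'],np.round(o['joints'],2))
print("predicted",R.T@(np.array([.6389,.1226,.281])-o['tool_pos']),proj(c,[.6389,.1226,.135]),proj(c,[.6389,.1226,.09]))
h=cv2.cvtColor(im,cv2.COLOR_RGB2HSV); m=((h[...,0]<8)|(h[...,0]>172))&(h[...,1]>130)&(h[...,2]>60)
print(blobs(m,30))
E
```

```text
[0.57023025 0.1360394  0.34354468] [-1.79945007e+02 -1.97674926e-02  1.67274935e+02] 12.05 [-1.05  0.31  0.93  1.72 -0.26  1.24  1.29]
predicted [-0.06996501  0.00207679  0.06251858] (np.float64(280.6465804810952), np.float64(337.0770332204873)) (np.float64(280.54945563458114), np.float64(300.85494779274853))
[((np.float64(155.2), np.float64(158.8)), (np.int32(134), np.int32(139), np.int32(42), np.int32(40), np.int32(1020))), ((np.float64(282.0), np.float64(336.0)), (np.int32(274), np.int32(330), np.int32(17), np.int32(13), np.int32(172)))]
```

View pics/w6.png

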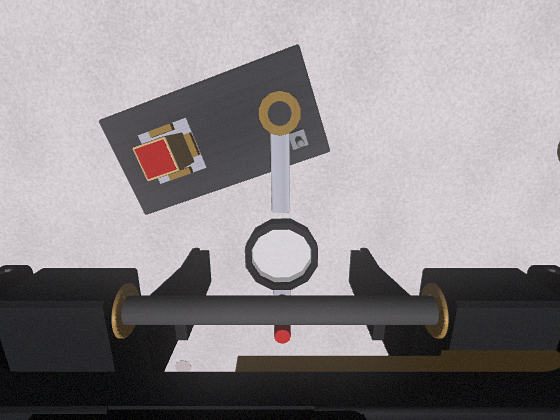

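The wrist view shows the lens ring at (282,255) and the red handle top at (282,336), where I predicted it. I'll move over it, descend and close.

Call:
arm_command(
  rows=[
    [-0.035,0.002,0,0,0,0,0.1],
    [-0.035,0,0,0,0,0,0.1],
    [0,0,0.03,0,0,0,0.3],
    [0,0,0.032,0,0,0,0.4],
    [0,0,0,0,0,0,1],
    [0,0,0,0,0,0,1],
    [0,0,0,0,0,0,1],
    [0,0,0,0,0,0,1],
  ],
  newtons=15,
)

```text
time: 13.05
tool_pos: [0.6395, 0.1234, 0.2831]
tool_rot: [3.14, 0.002, 2.92]
wrist_force: [0.2, -0.1, -0.4]
gripper_width: 0.0263
grip_force: 0.0
```

Call:
arm_command(
  rows=[
    [0,0,0,0,0,0,1],
    [0,0,0,0,0,0,1],
    [0,0,0,0,0,0,1],
  ],
)

```text
time: 13.42
tool_pos: [0.6392, 0.1231, 0.2822]
tool_rot: [-3.141, 0.0, 2.92]
wrist_force: [-0.7, -0.1, 3.0]
gripper_width: 0.0111
grip_force: 15.0
```

Call:
arm_command(
  rows=[
    [0.0005,-0.0117,0,0,0,4.5,1],
    [0.0005,-0.0117,0,0,0,4.5,1],
    [0.0004,-0.0117,0,0,0,4.5,1],
    [0.0005,-0.0117,0,0,0,4.5,1],
    [0.0005,-0.0117,0,0,0,4.5,1],
    [0.0004,-0.0117,0,0,0,4.5,1],
  ],
)

```text
time: 14.18
tool_pos: [0.6094, 0.0606, 0.2823]
tool_rot: [3.139, 0.004, 2.447]
wrist_force: [4.5, -1.1, -1.8]
gripper_width: 0.0112
grip_force: 15.0
```

```bash
cat > arc.py <<'E'
from h import *
o=monitor.get_obs(); p=np.array(o['tool_pos']); v=p[:2]-np.array([.4923,.1546]); a=np.degrees(np.arctan2(v[1],v[0]))
print("r",np.linalg.norm(v),"swing",np.radians(-12.3-a),"deg to stop",a+83.9,"yaw",np.degrees(o['tool_rot']),"F",o['wrist_force'],o['gripper_width'],o['time'],p)
E
python3 arc.py
```

```text
r 0.15013290608661264 swing 0.46190990289945294 deg to stop 45.134512048563685 yaw [179.85890994   0.21738331 140.17899503] F [ 4.53321482 -1.11041486 -1.84719493] 0.011241955597683134 14.175 [0.60936092 0.06059664 0.28227209]
```

Tracking the arc well, so I'll continue.

Call:
arm_command(
  rows=[
    [0.0005,-0.0117,0,0,0,4.5,1],
    [0.0005,-0.0117,0,0,0,4.5,1],
    [0.0004,-0.0117,0,0,0,4.5,1],
    [0.0005,-0.0117,0,0,0,4.5,1],
    [0.0005,-0.0117,0,0,0,4.5,1],
    [0.0004,-0.0117,0,0,0,4.5,1],
    [0.0005,-0.0117,0,0,0,4.5,1],
    [0.0005,-0.0117,0,0,0,4.5,1],
  ],
)

```text
time: 15.18
tool_pos: [0.5313, 0.0091, 0.2823]
tool_rot: [3.138, 0.006, 1.816]
wrist_force: [5.0, -6.2, -2.1]
gripper_width: 0.0114
grip_force: 15.0
```

Call:
arm_command(
  rows=[
    [0,0,0,0,0,0,1],
    [0,0,0,0,0,0,1],
  ],
)

```text
time: 15.42
tool_pos: [0.5314, 0.0091, 0.2823]
tool_rot: [3.138, 0.006, 1.819]
wrist_force: [4.4, -6.7, -3.1]
gripper_width: 0.0111
grip_force: 15.0
```

```bash
python3 arc.py
```

```text
r 0.1506713806569377 swing 1.0938705928568995 deg to stop 8.92583169582646 yaw [179.77322499   0.32816592 104.20192603] F [ 4.44353838 -6.7396476  -3.14733994] 0.01106480678474274 15.425 [0.53136223 0.00908022 0.28230885]
```

Call:
arm_command(
  rows=[
    [-0.0005,-0.0117,0,0,0,4.5,1],
    [0,-0.0105,0,0,0,3.5,1],
    [0,0,0,0,0,0,1],
    [0,0,0,0,0,0,1],
  ],
)

```text
time: 15.92
tool_pos: [0.5097, 0.0043, 0.2823]
tool_rot: [3.137, 0.004, 1.679]
wrist_force: [4.5, -6.2, -2.4]
gripper_width: 0.0113
grip_force: 15.0
```

```bash
python3 arc.py
```

```text
r 0.15126071280015527 swing 1.2405216996761796 deg to stop 0.5233422141594986 yaw [179.75999223   0.21963416  96.2254007 ] F [ 4.45378557 -6.23458397 -2.44235233] 0.01129638788776148 15.925 [0.50974669 0.00434882 0.28229288]
```

Call:
arm_command(
  rows=[
    [0,-0.001,0,0,0,0,1],
    [0,-0.001,0,0,0,0,1],
    [0,0,0,0,0,0,1],
    [0,0,0,0,0,0,1],
  ],
)

```text
time: 16.42
tool_pos: [0.5079, 0.0042, 0.2823]
tool_rot: [3.137, 0.004, 1.679]
wrist_force: [3.7, -6.6, -2.3]
gripper_width: 0.0113
grip_force: 15.0
```

```bash
python3 arc.py
```

```text
r 0.15121982746838267 swing 1.2525999396254088 deg to stop -0.16868995887764981 yaw [179.75361823   0.23674134  96.21696047] F [ 3.72767905 -6.62078463 -2.33091754] 0.011345948399729211 16.425 [0.50792647 0.00418973 0.28229143]
```

Still only the spring force, so it isn't against the stop yet. I'll keep pushing in small steps until the force rises.

Call:
arm_command(
  rows=[
    [0,-0.001,0,0,0,0,1],
    [0,-0.001,0,0,0,0,1],
    [0,0,0,0,0,0,1],
  ],
)

```text
time: 16.8
tool_pos: [0.5063, 0.0041, 0.2824]
tool_rot: [3.136, 0.004, 1.679]
wrist_force: [6.0, -5.4, -4.4]
gripper_width: 0.0117
grip_force: 15.0
```

Call:
arm_command(
  rows=[
    [0,-0.001,0,0,0,0,1],
    [0,-0.001,0,0,0,0,1],
    [0,0,0,0,0,0,1],
  ],
)

```text
time: 17.18
tool_pos: [0.5051, 0.0041, 0.2825]
tool_rot: [3.132, 0.005, 1.679]
wrist_force: [11.1, -7.3, -8.2]
gripper_width: 0.0115
grip_force: 15.0
```

Call:
arm_command(
  rows=[
    [0,-0.001,0,0,0,0,1],
    [0,-0.0005,0,0,0,0,1],
    [0,0,0,0,0,0,1],
    [0,0,0,0,0,0,1],
  ],
  newtons=25,
)

```text
time: 17.68
tool_pos: [0.5042, 0.0041, 0.2825]
tool_rot: [3.13, 0.005, 1.68]
wrist_force: [14.2, -6.0, -13.4]
gripper_width: 0.011
grip_force: 25.0
```

```bash
python3 - <<'E'
import arc
from h import *
a=viewer.read_camera("scene"); b=viewer.read_camera("side"); w=viewer.read_camera("wrist")
can=np.zeros((600,800,3),np.uint8); can[:280,:400]=cv2.resize(a[190:260,240:340],(400,280),interpolation=2); can[:280,400:]=cv2.resize(b[170:240,230:330],(400,280),interpolation=2); can[280:,:427]=cv2.resize(w,(427,320))
cv2.imwrite("pics/comb7.png",can[:,:,::-1])
E
```

```text
r 0.15098382335940067 swing 1.277214345513457 deg to stop -1.5789915314847747 yaw [179.32724724   0.30656522  96.23384396] F [ 14.17229391  -5.99689169 -13.38778995] 0.011031881519840877 17.675 [0.50420124 0.00408596 0.28253796]
```

View pics/comb7.png

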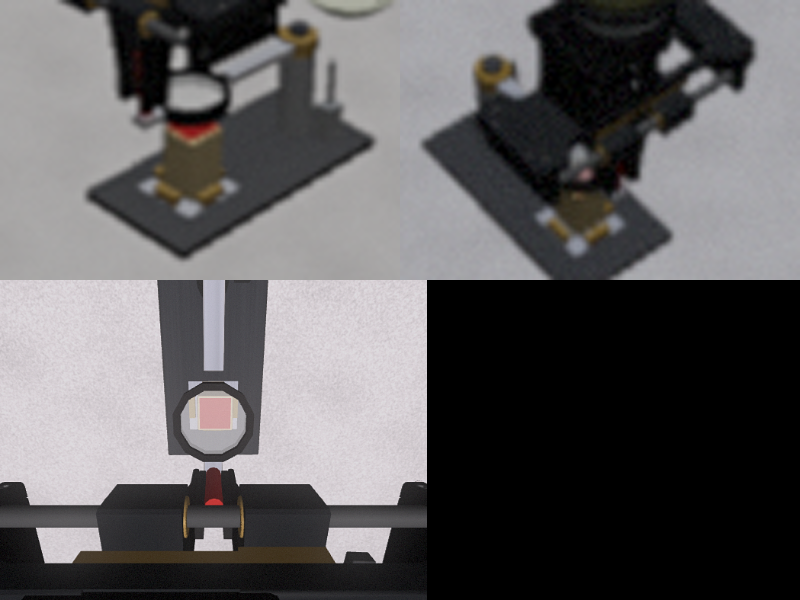

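The views show the lens ring over the still-standing seal, red face visible through it, with the handle gripped. The push is about 14 N against 3.5 N from the spring, so the arm is against its stop. Handing in.

```bash
python3 -c "
from bench import workorder
print(workorder.finish_job())"
```

```text
the job is handed in; nothing more can be done
None
```

The job is handed in: the seal stands red face up, centred and flat between the stops, and the loupe arm was gripped and held hard against its stop over it (about 18 s of the 56 s used); no verdict was returned.

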